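# Present a light-protected slide to the code reader

### The arm

A 6-joint arm with a two-finger parallel gripper is mounted at the origin on a cart in front of the work surface, level with it; the furniture and walls round the work are solid. World frame = base frame: x ahead of the robot, y to its left, z up, the work surface at z = 0. Lengths are in mm, angles in rad, forces in N, time in s.
With the tool pointing down it reaches from about 275 to 1000 mm from the base axis. Payload 8.4 kg.
Tool frame: the origin (TCP) lies at the very end of the fingers, on their centre line; the grasp point (between the pads) lies 19 mm behind it; z points along the fingers, y is the line along which they close (so a half turn about z gives the same grasp; the last joint's range is limited). The gripper opens to 85 mm and grips with 20 to 120 N. Pads are 22 mm wide; open, the fingers measure 114 mm over their backs; the gripper's body (76 mm by 85 mm) begins 54 mm behind the grasp point. The pads swing forward as they close: fully open they stand 13 mm farther back than shut.
Start: joints at [-1.156, 0.353, 1.633, -0, 1.155, -0.002], TCP at [253.022, -571.496, 231.281] pointing down, gripper open.
Joint ranges: [-2.63, 2.63], [-0.92, 2.1], [0.06, 2.66], [-1.3, 4.44], [0, 2.69], [-3.02, 3.02]. Speed limits (rad/s): [2.22, 2.22, 2.79, 3.14, 3.14, 3.14].

### API

Orientations are given as [roll, pitch, yaw] about the fixed x, y, z axes, in that order (R = Rz(yaw) Ry(pitch) Rx(roll)).
In Python, from rig import sensors, grab_frame, camera_params, order gives the robot as it stands. The module is installed in compiled form; this text tells all that it offers.
- The arm moves only by the tool move_arm, never from a script. Its argument "motion" is a list of rows, each a list of 7 numbers: the turn, a rotation vector about the tool's x, y, z in rad, then the shift along the tool's x, y, z in m, then the finger opening in m, from 0 to 0.0854. A call has 1 to 8 rows; each row is the pose to reach, as a shift and turn from the pose commanded when the call began, along the tool's axes at that moment; what a row does not reach only later rows make up. A row lasts 1/8 s, in which the tool goes at most 62.5 mm and 10.7 degrees, less where a joint would pass 70% of its speed; a pose out of reach is approached as far as the arm can. A call with a gripper value outside its range is refused whole. The fingers move at their own pace and stop on an object; "grip_force" is the grip in N (left out, the last holds). Time passes only in rows, so rows that repeat a pose let the fingers close. It gives the time, the measured TCP pose, the force, the opening and the grip force at its end, in the units of the state.
- sensors.sense(): the state, without advancing time (a new reading comes with each control period).
- grab_frame(name): name is "side" or "top"; returns (picture, depth): 420x560x3 uint8, red, green, blue; 420x560 float32, mm along the optical axis (not along the pixel's ray), 0 where there is no reading.
- camera_params(name): a dict with "camera_matrix" (3x3 intrinsics, pixels), "k1" (the pictures are not rectified: a ray, as slopes to the right and down, at radius r is drawn at 1 + k1 r^2 times it, then the intrinsics apply), "world_from_camera" (4x4, takes a point from camera to world coordinates). Camera axes: x right, y down, z forward; pixel columns grow to the right and rows downward; lengths in mm; the calibration is good to about 2 mm. A picture is of the moment at which its call begins. camera_params takes no time and is no camera call.
- order.sign_off(): hands the job in; it is judged then, once.
The state is a dict: "clock": time; "qpos": joint angles; "qvel": joint speeds; "joint_efforts": joint torques, N m; "eef_pos": TCP position; "tcp_rot": TCP orientation; "contact_force": force on the tool from outside, world axes, zero at the start; "wrist_torque": the same for the moment, N m; "opening": opening from 0.0 (shut) to 1.0 (fully open); "grasp_force": force on a finger pad.
Only numpy, scipy, OpenCV 4.12 (cv2) and the standard library are available. Lean on these libraries where they do the work, as an engineer would, in place of code of your own. Each camera call takes 0.05 s, during which the arm holds its last target. There are 200 camera calls.

### The job

Lift the amber cap with the black knob off the slide stand and set it down, same way up, in its round rest. Then draw the slide carrier up out of the groove, find its frosted label end by the clipped corner (clipped corner at the upper right means the label faces you) and, with the fingers clear of the label, hold the label up to the code reader: square to the window, centred before it, about 12 cm away. Finish still holding it there, touching nothing else; drop nothing, and leave the things standing around where they are.

Things in the scene. Friction and masses are not known exactly. Their poses are not given: they have to be found in the camera images.
- cap: Amber round hood, 120 mm across, open below, wall 56 mm high, 4 mm thick, flat roof, 150 g. Black knob on its axis: 25 mm across, straight grip part 68 to 82 mm above the rim, top at 86 mm; its 14 mm neck starts at the roof. Origin: centre of the lower rim, z up along the axis. It starts loose over the slide, rim on the stand's foot (8 mm above the table); lift it 50 mm to clear the slide.
- cap_rest: Light grey round dish with a dark felt floor, 142 mm outside diameter, fixed. Recess 128 mm in diameter (the cap has 4 mm of play all round), floor 5 mm above the table, rim 13 mm above the table. Origin: centre of its underside on the table, z up.
- slide_stand: Slide stand, fixed: dark round foot 132 mm across, 8 mm high; on it a white block 98 mm long (x), 36 mm wide (y), top 26 mm above the table, with a groove 89 x 11 mm along its middle (x), groove floor 14 mm above the table. May be turned about the vertical by up to 1.9 rad either way. Origin: centre of its underside, z up.
- slide: Glass slide in grey frame, 86 (x) x 8 (y) x 36 mm (z), 40 g, standing on a long edge in the groove, upper 24 mm free. Origin: centre of its underside, z up. The upper corner at +x has a 9 mm square notch; the frosted white label with dot code is at that end, on the -y face only, x +14 to +38.5 mm (notch upper right = label faces you). Grip from above across the 8 mm, at x = 0 or less.
- slide_label (a point): Centre of the frosted label on the carrier's face: at (26, -4, 16) mm in the slide's frame. Its z axis points straight out of the label, its x axis along the slide towards the notched end, its y axis along the slide's z.
- reader: Fixed code reader: black head 58 mm wide, 44 high, 52 deep, dark red window, on an aluminium post 18 mm thick, 360 mm high, with a grey foot 110 x 130 mm. It looks 40 degrees below level, back towards the robot. Origin: on the table under the foot, 20 mm on the robot's side of the post's axis; z up, it looks to -x. Yaw within 0.22 rad.
- reader_window (a point): Centre of the reader's window, 257 mm above the table; z axis points from the label's place back into the window (40 degrees above level, away from the robot).
- reader_focus (a point): Where the label's centre belongs: on the window's axis, 120 mm in front of the window, 180 mm above the table. Its z axis points to the window: the label's outward z axis should point the same way. Its y axis is level.
- tube_50_1: Bystander: 50 ml tube with a turquoise cap, standing on the cap, 38 mm in diameter and 115 mm high.
- tube_50_2: Bystander: a second such tube.
- media_bottle_1: Bystander: glass bottle with foil on its cap, 87 mm in diameter, 182 mm high.
- media_bottle_2: Bystander: a second such bottle.
- dish_55_01: Bystander: round dish with lid, 55 mm in diameter, 14 mm high.
- dish_55_02: Bystander: a second such dish.
- dish_55_03: Bystander: a third such dish.
- dish_90_01: Bystander: round dark dish with lid, 90 mm in diameter, 17 mm high.
- marker_1: Bystander: black marker pen, 135 mm long, 13 mm thick, lying.
Not all that is in view belongs to the job. Several things have the shape of the cap_rest; the one meant has the colours described above.

How it is judged (in metres and radians):
On the way, in this order (a step that is already met when the one before it is completed fails the run):
1. the cap sits upright in its rest and is let go, the slide still in the stand (horizontal distance between cap and cap_rest below 0.006 m and z of cap in the frame of cap_rest below 0.008 m and angle between cap's own z axis and vertical below 0.06 rad and contact force between cap and the fingers below 0.1 N and z of slide in the frame of slide_stand below 0.02 m), for 0.2 s.
2. the slide is drawn clear of its stand in the fingers (z of slide in the frame of slide_stand above 0.04 m and contact force between slide and the fingers above 1 N and contact force between slide and slide_stand below 0.1 N), for 0.1 s.
At the end, for the whole second after the job is handed in: Label centre within 25 mm of the reader's axis and 85 to 155 mm from its window, facing up into it within 16 degrees; slide still in the fingers, gripped at most 6 mm past its middle towards the label, touching nothing else; cap flat in its rest (x of slide_label in the frame of reader_focus between -0.025 and 0.025 m and y of slide_label in the frame of reader_focus between -0.025 and 0.025 m and z of slide_label in the frame of reader_focus between -0.035 and 0.035 m and angle between the z axis of slide_label and the z axis of reader_focus, either way round below 0.28 rad and angle between slide_label's own z axis and vertical below 1.3 rad and x of the grasp point in the frame of slide below 0.006 m and contact force between slide and the fingers above 1 N and height (world z) of slide above 0.09 m and linear speed of slide below 0.03 m/s and contact force between slide and reader below 0.1 N and contact force between the arm and reader below 0.5 N and contact force between slide and cap below 0.1 N and contact force between slide and slide_stand below 0.1 N and horizontal distance between cap and cap_rest below 0.006 m and z of cap in the frame of cap_rest below 0.008 m and angle between cap's own z axis and vertical below 0.06 rad); the arm keeps its last pose, push and grip.
It fails at once if a bystander is pushed or knocked over (distance of any of tube_50_1, tube_50_2, media_bottle_1, media_bottle_2, dish_55_01, dish_55_02, dish_55_03, dish_90_01, marker_1 from where it was at the start of the episode above 0.03 m).
It fails at once if the cap or the slide is dropped ((linear speed of cap above 0.5 m/s and contact force between cap and the fingers below 0.05 N) or (linear speed of slide above 0.5 m/s and contact force between slide and the fingers below 0.05 N)).
It also fails if it takes over 54 s, if anything falls off the work surface, if the arm or the gripper's body presses on something with over 40 N, if the wrist force passes 120 N, or if a joint passes its speed limit or range.

## Working session

There is one attempt and no reset: what is moved stays moved. The work goes in short steps, Python scripts to look and compute and a tool call to move; the robot and the scene stay as the last step left them, time stands still between calls to the robot, and variables do not carry over. Pictures are saved under pics/ and viewed, at most 10 in all, crops included, and the job is handed in when it is done.

Besides the shell and the picture viewer there is one more tool, called by a JSON object that holds its "op" and its "data". move_arm: Moves the arm, as the interface text tells. Its arguments: {"type":"object","properties":{"motion":{"type":"array","items":{"type":"array","items":{"type":"number"}}},"grip_force":{"type":"number"}},"required":["motion"]}

```bash
mkdir -p pics; cat > h.py <<'E'
import numpy as np, cv2
from rig import sensors, grab_frame, camera_params, order
from scipy.spatial.transform import Rotation as Rn
def ray(name,uv):
    p=camera_params(name);K=np.array(p["camera_matrix"]);k1=p["k1"];T=np.array(p["world_from_camera"])
    d=(np.atleast_2d(uv).astype(float)-K[:2,2])/[K[0,0],K[1,1]]
    s=d.copy()
    for _ in range(30): s=d/(1+k1*(s**2).sum(1,keepdims=True))
    r=np.c_[s,np.ones(len(s))]
    return T[:3,3],r@T[:3,:3].T
def onplane(name,uv,z):
    o,r=ray(name,uv); return o+r*((z-o[2])/r[:,2:])
def cloud(name,dep):
    h,w=dep.shape; v,u=np.mgrid[:h,:w]
    o,r=ray(name,np.c_[u.ravel(),v.ravel()])
    return (o+r*dep.reshape(-1,1)).reshape(h,w,3)
def tcp():
    s=sensors.sense(); return np.array(s["eef_pos"]),s["tcp_rot"],s
E
python3 - <<'E'
from h import *
for n in("side","top"):
    p,d=grab_frame(n); cv2.imwrite(f"pics/{n}0.png",p[:,:,::-1]); np.savez(f"{n}0.npz",p=p,d=d)
    c=camera_params(n);print(n,c["camera_matrix"],c["k1"],np.round(c["world_from_camera"],3))
s=sensors.sense();print(s)
E
```

```text
side [[391.30995891   0.         277.78351279]
 [  0.         391.30995891 209.6827497 ]
 [  0.           0.           1.        ]] -0.097021542285526 [[-7.850000e-01 -4.930000e-01  3.740000e-01  1.736600e+02]
 [-6.190000e-01  6.420000e-01 -4.530000e-01  4.936410e+02]
 [-1.700000e-02 -5.870000e-01 -8.090000e-01  1.038609e+03]
 [ 0.000000e+00  0.000000e+00  0.000000e+00  1.000000e+00]]
top [[441.00295289   0.         282.3842273 ]
 [  0.         441.00295289 210.06299766]
 [  0.           0.           1.        ]] -0.009600971045230623 [[ 2.10000e-02 -9.78000e-01  2.07000e-01  3.06495e+02]
 [-1.00000e+00 -2.00000e-02  4.00000e-03 -2.45780e+01]
 [ 1.00000e-03 -2.07000e-01 -9.78000e-01  1.40960e+03]
 [ 0.00000e+00  0.00000e+00  0.00000e+00  1.00000e+00]]
{'clock': 0.1, 'qpos': array([-1.15638092e+00,  3.53631501e-01,  1.63409217e+00, -5.99042297e-07,
        1.15520624e+00, -2.36801915e-03]), 'qvel': array([-1.04658455e-03, -3.22908572e-05, -1.26779171e-03, -1.24659049e-03,
       -1.03399879e-03,  6.04159759e-04]), 'joint_efforts': array([ 9.33335505e-04, -6.06354475e+01, -3.42821002e+01, -1.08869799e-05,
        3.95568815e-03, -2.58705859e-05]), 'eef_pos': array([ 252.84933983, -571.07539758,  230.59003381]), 'tcp_rot': array([-3.14025540e+00, -2.61892019e-06,  4.16783668e-01]), 'contact_force': array([-0.59086633,  0.26913719,  0.31625165]), 'wrist_torque': array([-0.04178159, -0.02185819, -0.0270506 ]), 'grasp_force': 0.0, 'opening': 1.0005816260068225}
```

```bash
ls -la pics
```

```text
total 688
drwxr-xr-x 2 agent agent   4096 Nov 28 22:24 .
drwxr-xr-x 3 agent agent   4096 Nov 28 22:24 ..
-rw-r--r-- 1 agent agent 400386 Nov 28 22:24 side0.png
-rw-r--r-- 1 agent agent 293613 Nov 28 22:24 top0.png
```

View pics/top0.png

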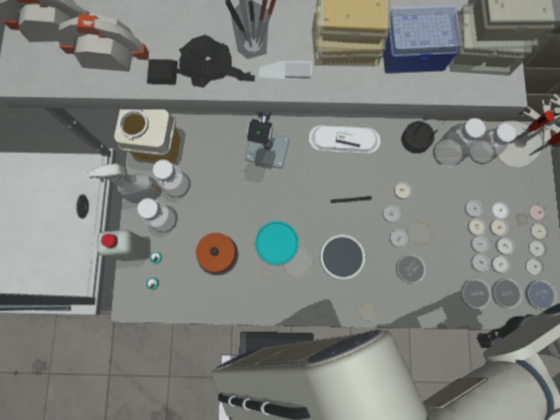

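View pics/side0.png

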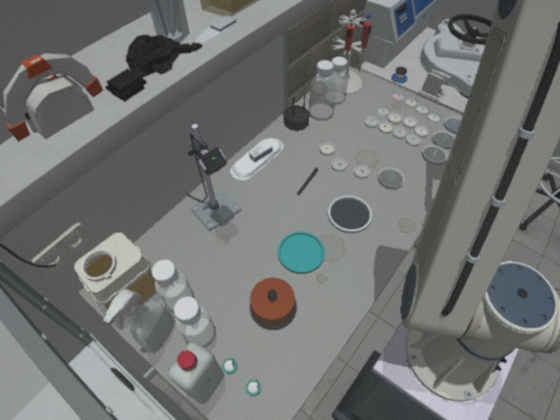

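The top view shows the amber cap at (215,253) with its black knob at about (214,252). The grey ring with the dark felt floor, which is the rest, is at (342,257). The turquoise decoy is at (277,243), and the reader has its head at (262,130) and its foot at (267,152). The side view shows the cap at (273,302), the rest at (350,213), and the reader head at (212,160).

```bash
cat > m1.py <<'E'
from h import *
def circ(P):
    A=np.c_[2*P,np.ones(len(P))];s=np.linalg.lstsq(A,(P**2).sum(1),rcond=None)[0]
    r=np.sqrt(s[2]+s[0]**2+s[1]**2); e=np.hypot(*(P-s[:2]).T)-r
    return s[:2],r,e
def rcirc(P):
    for _ in range(6):
        c,r,e=circ(P); P=P[abs(e)<max(2.0,2*np.median(abs(e)))]
    return np.round(c,1),round(r,1),round(float(np.std(e)),2),len(P)
B={}
for n in("side","top"):
    z=np.load(n+"0.npz");B[n]=(z["p"],z["d"],cloud(n,z["d"]))
def big(m):
    return max(cv2.findContours(m.astype(np.uint8),cv2.RETR_EXTERNAL,cv2.CHAIN_APPROX_NONE)[0],key=cv2.contourArea)
for n,cap,rest in(("top",(215,253),(342,257)),("side",(273,302),(350,213))):
    p,d,C=B[n]; hsv=cv2.cvtColor(p,cv2.COLOR_RGB2HSV)
    v,u=np.mgrid[:420,:560]
    near=lambda c,r:np.hypot(u-c[0],v-c[1])<r
    am=near(cap,40)&((hsv[...,0]<15))&(hsv[...,1]>130)
    k=big(am); fil=np.zeros((420,560),np.uint8);cv2.drawContours(fil,[k],-1,1,-1)
    fil=cv2.erode(fil,np.ones((7,7)))
    kn=(fil>0)&(~am)&(hsv[...,2]<90)
    kc=big(kn);x=kc[:,0];m=cv2.moments(kc)
    print(n,"knob box",cv2.boundingRect(kc),"area",m["m00"])
    M=np.array([m["m10"],m["m01"]])/m["m00"]
    print(" knob at z94/86",onplane(n,M,92).round(1), "depth med",np.median(C[kn],0).round(1))
    # roof points by depth
    Z=C[...,2]; roof=near(cap,40)&am; print(" cap z pct",np.percentile(Z[roof],[5,25,50,75,95]).round(1))
    # rest: felt dark region
    fe=near(rest,30)&(hsv[...,2]<75)
    P=onplane(n,big(fe)[:,0]+0.0,5)[:,:2]; print(" felt",rcirc(P), "z",np.median(Z[fe]).round(1))
    br=near(rest,34)&(hsv[...,2]>165)
    print(" bright v",np.percentile(hsv[...,2][near(rest,34)],[5,50,95]),"mask n",br.sum())
    P=onplane(n,big(br)[:,0]+0.0,13)[:,:2]; print(" outer",rcirc(P))
    # tall points near reader
    A=C.reshape(-1,3);A=A[(d.ravel()>0)]
    R=A[(A[:,0]>480)&(A[:,0]<760)&(A[:,1]>-120)&(A[:,1]<220)]
    for lo,hi in((4,30),(30,180),(180,240),(240,300),(300,380)):
        q=R[(R[:,2]>lo)&(R[:,2]<hi)]; print(" band",lo,hi,len(q),np.percentile(q,[2,50,98],axis=0).round(0).tolist() if len(q) else "")
E
python3 m1.py
python3 - <<'E'
import cv2
a=cv2.imread('pics/top0.png')[95:205,205:335];b=cv2.imread('pics/side0.png')[110:250,150:270]
a=cv2.resize(a,(520,440),interpolation=2);b=cv2.resize(b,(280*120//140*1,280),interpolation=2)
import numpy as np
c=np.zeros((440,770,3),np.uint8);c[:,:520]=a;c[:280,525:525+b.shape[1]]=b;cv2.imwrite('pics/rd.png',c)
E
```

```text
top knob box (210, 247, 8, 8) area 38.0
 knob at z94/86 [[456.1 183.1  92. ]] depth med [455.5 182.5  94.1]
 cap z pct [60.1 63.1 65.2 67.2 69.9]Traceback (most recent call last):
  File "m1.py", line 31, in <module>
    P=onplane(n,big(fe)[:,0]+0.0,5)[:,:2]; print(" felt",rcirc(P), "z",np.median(Z[fe]).round(1))
                ~~~^^^^
  File "m1.py", line 14, in big
    return max(cv2.findContours(m.astype(np.uint8),cv2.RETR_EXTERNAL,cv2.CHAIN_APPROX_NONE)[0],key=cv2.contourArea)
ValueError: max() iterable argument is empty
```

View pics/rd.png

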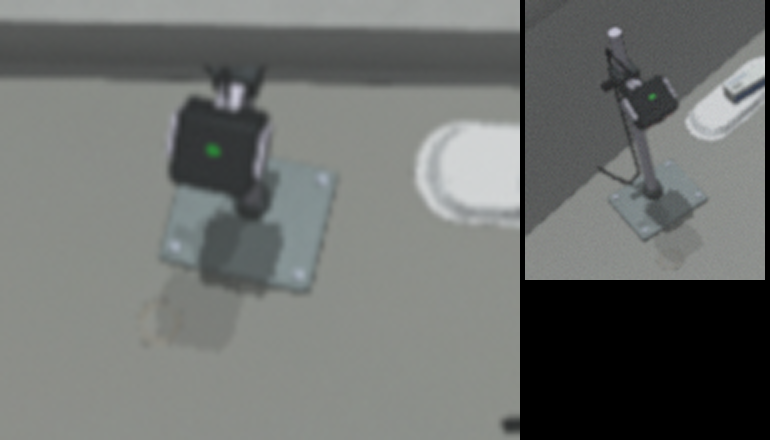

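The enlarged reader crop shows the foot's corners in top-image pixels at about (289.5,138), (282,168) and (245,160), with the green LED on the head at (258,132). The yaw is clearly negative, around -0.2 rad. I'll use adaptive thresholds for the rest and fit the foot.

```bash
python3 - <<'E'
s=open('m1.py').read()
s=s.replace('fe=near(rest,30)&(hsv[...,2]<75)','t=cv2.threshold(hsv[...,2][near(rest,21)],0,255,cv2.THRESH_OTSU)[0];fe=near(rest,24)&(hsv[...,2]<t);print(" otsu",t,hsv[rest[1],rest[0]-28:rest[0]+29,2].tolist())')
s=s.replace('br=near(rest,34)&(hsv[...,2]>165)','t=(np.percentile(hsv[...,2][near(rest,26)],96)+np.median(hsv[...,2][near(rest,40)&~near(rest,30)]))/2;br=near(rest,30)&(hsv[...,2]>t);print(" t",t)')
s+='''
p,d,C=B["top"];hsv=cv2.cvtColor(p,cv2.COLOR_RGB2HSV)
print(hsv[155,270],p[155,275],p[150,310],p[165,255],"foot z",C[150:158,274:280,2].round(1).mean(), C[150:158,300:306,2].mean().round(1))
print("head z", C[126:136,254:264,2].round(0)[::3,::3].tolist(), C[131,258].round(1))
f=((p[...,2].astype(int)-p[...,0])>3)&(hsv[...,2]>90);g=np.zeros_like(f);g[130:175,238:296]=f[130:175,238:296]
g=cv2.morphologyEx(g.astype(np.uint8),cv2.MORPH_OPEN,np.ones((3,3)));print(g.sum());cv2.imwrite("pics/g.png",g*255)
c=big(g);W=onplane("top",c[:,0]+0.0,12)[:,:2].astype(np.float32)
print(cv2.minAreaRect(W),"\\n",cv2.boxPoints(cv2.minAreaRect(W)))
'''
open('m1.py','w').write(s)
E
python3 m1.py
```

```text
top knob box (210, 247, 8, 8) area 38.0
 knob at z94/86 [[456.1 183.1  92. ]] depth med [455.5 182.5  94.1]
 cap z pct [60.1 63.1 65.2 67.2 69.9]
 otsu 123.0 [143, 143, 142, 143, 141, 135, 148, 190, 168, 111, 88, 90, 90, 90, 90, 90, 90, 89, 89, 89, 89, 88, 88, 89, 88, 88, 89, 89, 88, 88, 87, 88, 88, 87, 88, 87, 87, 87, 88, 86, 87, 87, 86, 87, 87, 86, 85, 91, 131, 186, 186, 145, 137, 140, 140, 141, 139]
 felt (array([ 456.5, -213.1]), np.float64(60.9), 0.92, 109) z 6.5
 t 164.5
 bright v [ 87. 141. 177.] mask n 261
 outer (array([ 456.3, -212.7]), np.float64(69.3), 0.9, 123)
 band 4 30 1842 [[482.0, -108.0, 4.0], [555.0, 17.0, 6.0], [755.0, 208.0, 16.0]]
 band 30 180 268 [[480.0, 136.0, 58.0], [495.0, 179.0, 65.0], [514.0, 219.0, 71.0]]
 band 180 240 0 
 band 240 300 287 [[731.0, 17.0, 271.0], [746.0, 47.0, 287.0], [759.0, 80.0, 299.0]]
 band 300 380 20 [[751.0, 22.0, 300.0], [758.0, 30.0, 302.0], [760.0, 50.0, 310.0]]
side knob box (268, 290, 9, 11) area 71.0
 knob at z94/86 [[454.  187.9  92. ]] depth med [454.5 187.4  92. ]
 cap z pct [61.2 63.  64.2 65.4 67.4]
 otsu 115.0 [142, 14
[... 501 characters left out ...]
30 180 347 [[481.0, 138.0, 61.0], [496.0, 181.0, 64.0], [515.0, 218.0, 68.0]]
 band 180 240 0 
 band 240 300 312 [[734.0, 19.0, 261.0], [748.0, 52.0, 285.0], [759.0, 79.0, 298.0]]
 band 300 380 5 [[757.0, 23.0, 300.0], [758.0, 27.0, 301.0], [759.0, 41.0, 302.0]]
[ 87  23 100] [104 114 115] [140 143 138] [102 105 101] foot z 10.710416666666667 30.0
head z [[303.0, 306.0, 306.0, 303.0], [301.0, 300.0, 306.0, 304.0], [292.0, 293.0, 295.0, 298.0], [286.0, 290.0, 289.0, 291.0]] [757.5  49.4 295.9]
841
((810.914794921875, 7.22259521484375), (72.13792419433594, 123.08660125732422), 79.15576171875) 
 [[743.6845   -16.623518]
 [864.57306  -39.78099 ]
 [878.1451    31.068708]
 [757.25653   54.22618 ]]
```

{"op": "move_arm", "data": {"motion": [[0, 0, 0.05, 0.036, -0.045, 0.002, 0.06], [0, 0, 0.1, 0.073, -0.091, 0.004, 0.06], [0, 0, 0.15, 0.11, -0.137, 0.006, 0.06], [0, 0, 0.2, 0.147, -0.183, 0.008, 0.06], [0, 0, 0.25, 0.184, -0.229, 0.01, 0.06], [0, 0, 0.3, 0.221, -0.275, 0.012, 0.06], [0, 0, 0.36, 0.258, -0.321, 0.014, 0.06], [0, 0, 0.417, 0.29, -0.36, 0.016, 0.06]]}}

```text
clock: 1.1
eef_pos: [372.4, -122.9, 215.2]
tcp_rot: [-3.142, -0.0, -0.002]
contact_force: [1.6, 0.2, -0.3]
opening: 0.703
grasp_force: 0.0
```

```bash
cat > m2.py <<'E'
from h import *
from scipy.optimize import least_squares
# cap roof circle on plane z=66 from far-side amber contour; rest from ring, R fixed
z=None
for n,cap in(("top",(215,253)),("side",(273,302))):
    p=np.load(n+"0.npz")["p"];hsv=cv2.cvtColor(p,cv2.COLOR_RGB2HSV);v,u=np.mgrid[:420,:560]
    am=((np.hypot(u-cap[0],v-cap[1])<40)&(hsv[...,0]<15)&(hsv[...,1]>130)).astype(np.uint8)
    c=max(cv2.findContours(am,0,1)[0],key=cv2.contourArea)[:,0]
    o,_=ray(n,[[0,0]])
    for zz in(64,68):
        P=onplane(n,c+0.0,zz)[:,:2]; q=P.mean(0); far=(P-q)@(q-o[:2])>0
        Q=P[far]; s=least_squares(lambda t:np.hypot(*(Q-t[:2]).T)-t[2],[*q,60],loss="soft_l1")
        print(n,zz,s.x.round(1),len(Q))
print(tcp()[:2],tcp()[2]["opening"],tcp()[2]["clock"])
E
python3 m2.py
```

```text
top 64 [456.4 183.9  56.8] 54
top 68 [455.9 183.3  56.6] 54
side 64 [457.9 183.6  54.4] 57
side 68 [456.7 184.9  54.2] 57
(array([ 372.44105524, -122.93724111,  215.23232295]), array([-3.14151964e+00, -2.24949383e-04, -1.96867372e-03])) 0.7027547457122104 1.1
```

{"op": "move_arm", "data": {"motion": [[0, 0, 0, 0.014, -0.052, 0.005, 0.055], [0, 0, 0, 0.028, -0.104, 0.01, 0.055], [0, 0, 0, 0.042, -0.156, 0.02, 0.055], [0, 0, 0, 0.056, -0.208, 0.03, 0.055], [0, 0, 0, 0.07, -0.258, 0.04, 0.055], [0, 0, 0, 0.084, -0.307, 0.05, 0.055], [0, 0, 0, 0.084, -0.307, 0.075, 0.055], [0, 0, 0, 0.084, -0.307, 0.085, 0.055]]}}

```text
clock: 2.1
eef_pos: [455.4, 182.1, 128.8]
tcp_rot: [3.141, 0.003, 0.001]
contact_force: [-1.0, 0.2, -1.2]
opening: 0.641
grasp_force: 0.0
```

```bash
python3 - <<'E'
from h import *
a,_=grab_frame("side");b,_=grab_frame("top");print(tcp()[:2])
c=np.hstack([cv2.resize(x,(400,400),interpolation=2) for x in(a[250:350,225:325],b[205:305,165:265])])
cv2.imwrite("pics/pre.png",c[:,:,::-1])
E
```

```text
(array([455.48753735, 181.3829984 , 129.26944509]), array([ 3.14053871e+00,  2.47156175e-03, -4.82870286e-04]))
```

View pics/pre.png

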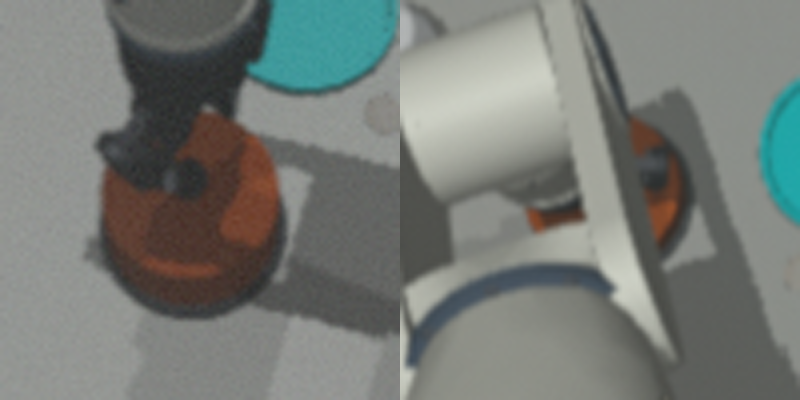

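The crop shows the gripper above the cap with its fingers on either side of the knob (side crop, knob at about (185,180)). I'll descend and grip.

{"op": "move_arm", "data": {"motion": [[0, 0, 0, 0.001, -0.002, 0.015, 0.055], [0, 0, 0, 0.001, -0.002, 0.03, 0.055], [0, 0, 0, 0.001, -0.002, 0.045, 0.055], [0, 0, 0, 0.001, -0.002, 0.055, 0.055], [0, 0, 0, 0.001, -0.002, 0.061, 0.055], [0, 0, 0, 0.001, -0.002, 0.061, 0.055]]}}

```text
clock: 2.95
eef_pos: [457.3, 184.0, 68.9]
tcp_rot: [3.141, 0.001, -0.0]
contact_force: [-0.1, 1.7, -0.5]
opening: 0.645
grasp_force: 0.0
```

{"op": "move_arm", "data": {"grip_force": 40, "motion": [[0, 0, 0, 0, 0, 0, 0.03], [0, 0, 0, 0, 0, 0, 0.015], [0, 0, 0, 0, 0, 0, 0.01], [0, 0, 0, 0, 0, 0, 0.01], [0, 0, 0, 0, 0, 0, 0.01], [0, 0, 0, 0, 0, 0, 0.01]]}}

```text
clock: 3.7
eef_pos: [457.9, 184.2, 69.8]
tcp_rot: [-3.141, -0.001, -0.0]
contact_force: [-0.4, -0.3, 6.7]
opening: 0.269
grasp_force: 39.3
```

{"op": "move_arm", "data": {"motion": [[0, 0, 0, 0, 0, -0.005, 0.01], [0, 0, 0, 0, 0, -0.018, 0.01], [0, 0, 0, 0, 0, -0.036, 0.01], [0, 0, 0, 0, 0, -0.056, 0.01], [0, 0, 0, 0, 0, -0.075, 0.01], [0, 0, 0, 0, 0.01, -0.085, 0.01], [0, 0, 0, 0, 0.03, -0.09, 0.01], [0, 0, 0, 0, 0.06, -0.09, 0.01]]}}

```text
clock: 4.7
eef_pos: [457.5, 123.3, 159.9]
tcp_rot: [-3.141, -0.001, 0.001]
contact_force: [0.4, -1.1, -2.7]
opening: 0.268
grasp_force: 39.5
```

{"op": "move_arm", "data": {"motion": [[0, 0, 0, 0, 0.04, 0, 0.01], [0, 0, 0, 0, 0.08, 0, 0.01], [0, 0, 0, 0, 0.13, 0, 0.01], [0, 0, 0, 0, 0.18, 0, 0.01], [0, 0, 0, 0, 0.23, 0, 0.01], [0, 0, 0, 0, 0.275, 0, 0.01], [0, 0, 0, 0, 0.31, 0, 0.01], [0, 0, 0, 0, 0.335, 0, 0.01]]}}

```text
clock: 5.7
eef_pos: [456.6, -212.9, 159.3]
tcp_rot: [3.142, 0.0, -0.002]
contact_force: [0.5, -0.3, -1.6]
opening: 0.273
grasp_force: 39.5
```

```bash
python3 - <<'E'
from h import *
print(tcp()[:2],tcp()[2]["grasp_force"])
a,da=grab_frame("side");b,db=grab_frame("top")
np.savez("side1.npz",p=a,d=da);np.savez("top1.npz",p=b,d=db)
c=np.hstack([cv2.resize(a[160:340,220:400],(400,400)),cv2.resize(b[190:320,160:290],(400,400),interpolation=2)])
cv2.imwrite("pics/held.png",c[:,:,::-1])
E
```

```text
(array([ 456.56031493, -212.91579956,  159.28741894]), array([ 3.14152435e+00,  4.45369415e-04, -1.53597311e-03])) 39.50780520681292
```

View pics/held.png

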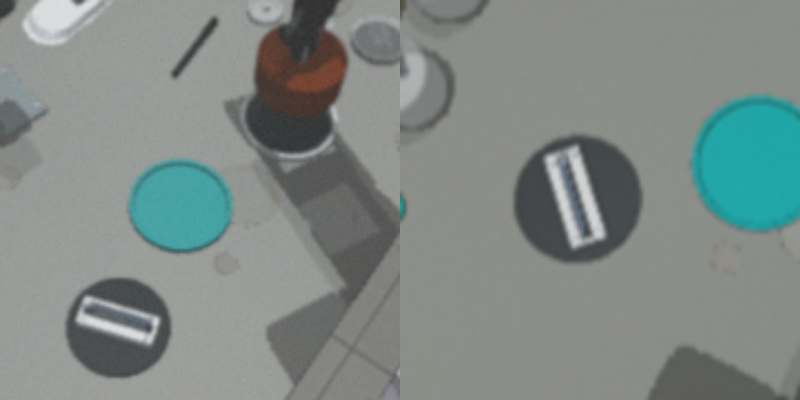

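The crop shows the cap held level over its rest. In the top crop the stand is exposed, with its white block and the slide in the groove at about (575,197), long axis tilted about 15–20° from image vertical. Now lowering the cap.

{"op": "move_arm", "data": {"motion": [[0, 0, 0, 0, 0, 0.01, 0.01], [0, 0, 0, 0, 0, 0.03, 0.01], [0, 0, 0, 0, 0, 0.05, 0.01], [0, 0, 0, 0, 0, 0.067, 0.01], [0, 0, 0, 0, 0, 0.079, 0.01], [0, 0, 0, 0, 0, 0.086, 0.01], [0, 0, 0, 0, 0, 0.0895, 0.01], [0, 0, 0, 0, 0, 0.0915, 0.01]]}}

```text
clock: 6.8
eef_pos: [457.7, -211.0, 67.9]
tcp_rot: [3.141, -0.0, -0.0]
contact_force: [0.2, -0.4, -1.6]
opening: 0.269
grasp_force: 39.6
```

{"op": "move_arm", "data": {"motion": [[0, 0, 0, 0, 0, 0.001, 0.01], [0, 0, 0, 0, 0, 0.0015, 0.01]]}}

```text
clock: 7.05
eef_pos: [457.7, -211.2, 66.9]
tcp_rot: [3.141, -0.001, -0.0]
contact_force: [-2.9, 1.3, 8.7]
opening: 0.273
grasp_force: 40.5
```

{"op": "move_arm", "data": {"motion": [[0, 0, 0, 0, 0, 0, 0.04], [0, 0, 0, 0, 0, 0, 0.06], [0, 0, 0, 0, 0, 0, 0.06], [0, 0, 0, 0, 0, -0.02, 0.06], [0, 0, 0, 0, 0, -0.05, 0.06], [0, 0, 0, 0, 0, -0.09, 0.06], [0, 0, 0, 0, 0, -0.13, 0.06], [0, 0, 0, 0, 0, -0.14, 0.06]]}}

```text
clock: 8.05
eef_pos: [458.7, -211.5, 208.8]
tcp_rot: [3.14, -0.004, -0.0]
contact_force: [-0.0, -0.6, -0.1]
opening: 0.706
grasp_force: 0.0
```

```bash
cat > m3.py <<'E'
from h import *
from m4 import *
E
python3 - <<'E'
from h import *
s=tcp();print(s[:2],s[2]["opening"])
a,da=grab_frame("side")
hsv=cv2.cvtColor(a,cv2.COLOR_RGB2HSV)
am=((hsv[...,0]<15)&(hsv[...,1]>130)).astype(np.uint8);am[:,:290]=0;am[:150]=0
C=cloud("side",da)
print("cap roof",np.median(C[am>0],0).round(1), np.percentile(C[am>0][:,2],[50,90]).round(1))
# stand: block and slide, from top1 image (unoccluded) and side1
for n in("top","side"):
    z=np.load(n+"1.npz");p=z["p"];C=cloud(n,z["d"]);h=cv2.cvtColor(p,cv2.COLOR_RGB2HSV)
    near=np.hypot(C[...,0]-456,C[...,1]-184)<72
    blk=(near&(h[...,2]>150)).astype(np.uint8)
    c=np.vstack([k for k in cv2.findContours(blk,0,1)[0] if cv2.contourArea(k)>5])[:,0]
    W=onplane(n,c+0.0,26)[:,:2].astype(np.float32);r=cv2.minAreaRect(W);bx=cv2.boxPoints(r)
    print(n,"block",np.round(r[0],1),np.round(r[1],1),r[2],"\n",bx.round(0))
    foot=(near&(h[...,2]<90)|(blk>0)).astype(np.uint8)
    k=max(cv2.findContours(foot,0,1)[0],key=cv2.contourArea)[:,0];W=onplane(n,k+0.0,8)[:,:2].astype(np.float32)
    print(" foot",cv2.minEnclosingCircle(W), W.mean(0), cv2.minAreaRect(W)[:2])
    hi=near&(C[...,2]>38); q=C[hi]; print(" slide pts",len(q),q.mean(0).round(1),np.percentile(q,[5,95],axis=0).round(0).tolist())
ims=[]
for n,(u,v),r in(("side",(273,307),34),("top",(217,254),22)):
    p=np.load(n+"1.npz")["p"][v-r:v+r,u-r:u+r];ims.append(cv2.resize(p,(400,400),interpolation=2))
ims=np.hstack(ims);cv2.imwrite("pics/slide.png",ims[:,:,::-1])
E
```

```text
(array([ 458.70481415, -211.51350704,  208.76245266]), array([ 3.13978682e+00, -3.91810731e-03, -2.01997273e-04])) 0.7056309315372197
cap roof [ 426.2 -191.3   61.9] [61.9 64.5]
top block [455.5 184.9] [98.4 35.3] 19.831253051757812 
 [[403. 185.]
 [415. 152.]
 [508. 185.]
 [496. 218.]]
 foot ((454.4637451171875, 184.77972412109375), 64.459716796875) [454.16025 184.6598 ] ((454.635986328125, 185.3677978515625), (124.21086120605469, 127.33873748779297))
 slide pts 77 [453.1 184.3  50. ] [[417.0, 171.0, 43.0], [489.0, 197.0, 56.0]]
side block [436.9 182. ] [111.2 125.2] 67.2110595703125 
 [[358. 155.]
 [473. 107.]
 [516. 209.]
 [401. 258.]]
 foot ((454.7476806640625, 185.5895538330078), 64.71372985839844) [454.7504  187.01929] ((454.5601806640625, 186.83697509765625), (122.79956817626953, 126.1034164428711))
 slide pts 114 [455.2 186.4  48.2] [[419.0, 174.0, 40.0], [492.0, 200.0, 52.0]]
```

View pics/slide.png

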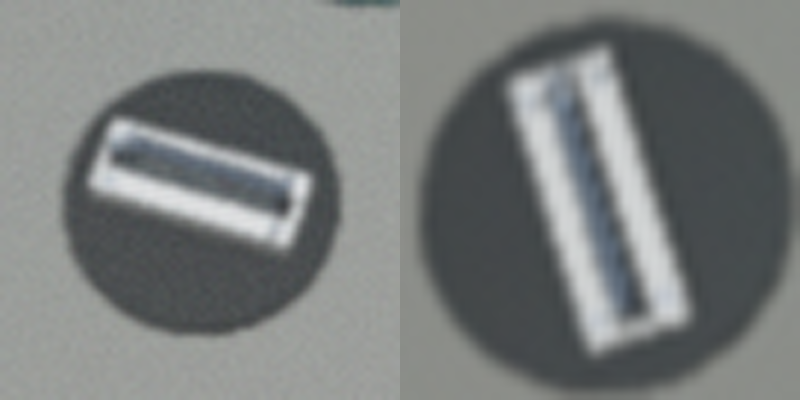

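The crop shows the white block and the slide in its groove. The block axis is at 19.8° and its centre at (455.5,184.9). The clipped end isn't clear at this resolution, so I'll use a height profile along the axis.

```bash
python3 - <<'E'
from h import *
a=0.346;ex=np.array([np.cos(a),np.sin(a)]);ey=np.array([-ex[1],ex[0]])
for n in("top","side"):
    z=np.load(n+"1.npz");C=cloud(n,z["d"]);q=C.reshape(-1,3);p=z["p"].reshape(-1,3)
    s=(q[:,:2]-[455.5,184.9])@ex;t=(q[:,:2]-[455.5,184.9])@ey
    print(n)
    for lo in range(-48,48,6):
        m=(s>=lo)&(s<lo+6)&(abs(t)<12);print(lo,m.sum(),np.sort(q[m,2])[::-1][:8].round(0))
    # profile of image colour on the top edge line z=50
    p_=camera_params(n);K=np.array(p_["camera_matrix"]);T=np.linalg.inv(np.array(p_["world_from_camera"]))
    g=z["p"]
    for tt in((-4,0,4)):
      row=[]
      for ss in range(-48,50,4):
        w=np.r_[[455.5,184.9]+ss*ex+tt*ey,48,1];c=T@w;x=c[:2]/c[2];x=x*(1+p_["k1"]*(x@x));uv=K[:2,:2]@x+K[:2,2]
        row.append([int(v) for v in cv2.getRectSubPix(g,(1,1),(float(uv[0]),float(uv[1])))[0,0]])
      print(tt,[sum(r)//3 for r in row])
E
```

```text
top
-48 17 [52. 50. 48. 37. 36. 32. 30. 29.]
-42 14 [55. 53. 50. 47. 47. 44. 31. 26.]
-36 16 [53. 53. 52. 49. 48. 32. 31. 31.]
-30 14 [52. 52. 52. 50. 48. 30. 29. 29.]
-24 16 [56. 53. 52. 52. 48. 47. 31. 30.]
-18 13 [56. 53. 53. 48. 47. 36. 31. 28.]
-12 15 [54. 52. 51. 48. 47. 32. 29. 27.]
-6 12 [54. 51. 50. 47. 36. 29. 26. 25.]
0 18 [56. 54. 53. 50. 47. 46. 45. 32.]
6 12 [52. 51. 51. 50. 49. 30. 27. 27.]
12 15 [56. 54. 51. 48. 47. 46. 30. 30.]
18 15 [57. 57. 56. 52. 50. 46. 32. 31.]
24 12 [57. 53. 51. 50. 43. 31. 28. 27.]
30 15 [54. 50. 46. 43. 39. 38. 34. 29.]
36 13 [43. 43. 40. 38. 31. 30. 30. 29.]
42 11 [32. 30. 30. 29. 27. 26. 25. 24.]
-4 [151, 95, 82, 80, 95, 93, 89, 103, 90, 96, 100, 87, 98, 91, 92, 104, 91, 93, 105, 92, 116, 132, 137, 130, 89]
0 [147, 106, 101, 108, 109, 106, 105, 109, 106, 107, 106, 107, 108, 104, 107, 108, 105, 108, 109, 112, 130, 136, 143, 138, 91]
4 [167, 155, 153, 151, 147, 146, 141, 143, 144, 142, 147, 150, 147, 150, 145, 146, 149, 148, 151, 156, 150, 143, 167, 149, 93]
side
-48 22 [31. 29. 28. 28. 28. 27. 27. 27.]
-42 25 [52. 50. 50. 50. 48. 47. 47. 41
[... 235 characters left out ...]
48. 45. 39.]
0 19 [52. 51. 51. 50. 49. 48. 46. 40.]
6 19 [53. 53. 51. 49. 48. 48. 47. 47.]
12 19 [54. 50. 50. 50. 50. 50. 49. 38.]
18 18 [51. 51. 50. 50. 48. 48. 48. 47.]
24 19 [51. 51. 50. 49. 49. 48. 48. 47.]
30 19 [55. 52. 52. 51. 49. 49. 48. 45.]
36 17 [43. 41. 41. 41. 39. 30. 30. 27.]
42 12 [41. 41. 40. 36. 29. 29. 26. 25.]
-4 [202, 198, 157, 161, 159, 159, 153, 154, 150, 152, 151, 151, 158, 158, 161, 151, 153, 150, 151, 145, 151, 175, 200, 181, 105]
0 [193, 171, 118, 113, 115, 109, 107, 108, 108, 108, 108, 107, 113, 108, 111, 109, 110, 109, 108, 105, 118, 144, 176, 167, 100]
4 [170, 126, 86, 94, 99, 95, 100, 94, 95, 94, 98, 99, 101, 101, 96, 98, 97, 100, 98, 91, 92, 108, 135, 146, 100]
```

The height profile is clear. The top sits at about 51 mm from s = -45 to +34, then at 41 mm from +36 to +45, so the notch is at world +x. The slide's yaw is therefore 0.346. Next I'll measure the reader head more precisely using both views.

```bash
python3 - <<'E'
from h import *
def tri(u1,u2):
    o1,r1=ray("top",u1);o2,r2=ray("side",u2);r1=r1[0]/np.linalg.norm(r1[0]);r2=r2[0]/np.linalg.norm(r2[0])
    t=np.linalg.lstsq(np.c_[r1,-r2],o2-o1,rcond=None)[0];a=o1+t[0]*r1;b=o2+t[1]*r2
    return ((a+b)/2).round(1),np.linalg.norm(a-b).round(1)
led={};C={};P={}
for n,(u,v),h in(("top",(258,132),18),("side",(213,158),22)):
    z=np.load(n+"1.npz");p=z["p"].astype(int);P[n]=z["p"];C[n]=cloud(n,z["d"])
    g=(p[...,1]-np.maximum(p[...,0],p[...,2]));w=np.zeros_like(g);w[v-h:v+h,u-h:u+h]=1
    m=(g>25)&(w>0);vv,uu=np.nonzero(m);led[n]=np.array([np.average(uu,weights=g[m]),np.average(vv,weights=g[m])]);print(n,led[n],m.sum())
print("LED",tri(led["top"],led["side"]))
# head mask top view: dark, z>255
h=cv2.cvtColor(P["top"],cv2.COLOR_RGB2HSV);c=C["top"]
m=((h[...,2]<70)&(c[...,2]>262)&(abs(c[...,0]-755)<60)&(abs(c[...,1]-50)<60)).astype(np.uint8)
m=cv2.morphologyEx(cv2.morphologyEx(m,cv2.MORPH_CLOSE,np.ones((3,3))),cv2.MORPH_OPEN,np.ones((5,5)))
k=max(cv2.findContours(m,0,1)[0],key=cv2.contourArea)[:,0]
r=cv2.minAreaRect(k.astype(np.float32));print("px rect",r)
W=onplane("top",np.array([r[0]]),290.6);print("top face centre",W.round(1))
q=c[m>0];A=np.c_[q[:,:2],np.ones(len(q))]
from scipy.linalg import lstsq
for _ in range(4):
    co=lstsq(A,q[:,2])[0];e=q[:,2]-A@co;kk=abs(e)<4;q=q[kk];A=A[kk]
N=np.r_[-co[:2],1];N/=np.linalg.norm(N);print("normal",N.round(3),"yaw",np.arctan2(-N[1],-N[0]).round(3),"tilt",np.degrees(np.arccos(N[2])).round(1),"centroid",q.mean(0).round(1))
# foot edges (front, right) by contour line fit at z=10.7
p=P["top"].astype(int);f=(((p[...,2]-p[...,0])>3)&(p.sum(2)>230)).astype(np.uint8);g=np.zeros_like(f);g[130:175,238:296]=f[130:175,238:296]
g=cv2.morphologyEx(g,cv2.MORPH_OPEN,np.ones((3,3)));k=max(cv2.findContours(g,0,1)[0],key=cv2.contourArea)
hull=cv2.convexHull(k)[:,0];print("hull",onplane("top",hull+0.0,11)[:,:2].round(0).tolist())
E
```

```text
top [257.76274945 132.13525499] 9
side [213.15434783 157.91086957] 10
LED (array([754.2,  50. , 296.1]), np.float64(0.1))
px rect ((233.0, 61.5), (35.0, 34.0), 90.0)
top face centre [[964.7 126.3 290.6]]
normal [ 0.367 -0.913  0.177] yaw 1.953 tilt 79.8 centroid [754.6  77.8 533.5]
hull [[877.0, 25.0], [853.0, -30.0], [850.0, -33.0], [832.0, -34.0], [762.0, -18.0], [751.0, -15.0], [748.0, -12.0], [748.0, 1.0], [767.0, 88.0], [770.0, 102.0], [773.0, 108.0], [787.0, 109.0], [815.0, 103.0], [837.0, 97.0], [877.0, 31.0]]
```

```bash
python3 - <<'E'
from h import *
from scipy.linalg import lstsq
for n in("top","side"):
    z=np.load(n+"1.npz");c=cloud(n,z["d"]);h=cv2.cvtColor(z["p"],cv2.COLOR_RGB2HSV)
    m=((h[...,2]<75)&(c[...,2]>225)&(c[...,2]<325)&(abs(c[...,0]-755)<50)&(abs(c[...,1]-50)<50)).astype(np.uint8)
    m=cv2.morphologyEx(cv2.morphologyEx(m,cv2.MORPH_CLOSE,np.ones((3,3))),cv2.MORPH_OPEN,np.ones((5,5)))
    k=max(cv2.findContours(m,0,1)[0],key=cv2.contourArea)[:,0]
    r=cv2.minAreaRect(k.astype(np.float32));print(n,"px rect",r,m.sum())
    print(" corners@",onplane(n,cv2.boxPoints(r),290.6)[:,:2].round(0).tolist(),"centre",onplane(n,np.array([r[0]]),290.6).round(1))
    q=c[m>0];q=q[q[:,2]>262];A=np.c_[q[:,:2],np.ones(len(q))]
    for _ in range(6):
        co=lstsq(A,q[:,2])[0];e=q[:,2]-A@co;kk=abs(e)<4;q=q[kk];A=A[kk]
    N=np.r_[-co[:2],1];N/=np.linalg.norm(N);print(" normal",N.round(3),"yaw",np.arctan2(-N[1],-N[0]).round(3),"tilt",np.degrees(np.arccos(N[2])).round(1),"centroid",q.mean(0).round(1),len(q))
s=tcp()[2];print(s["qpos"].round(3),s["eef_pos"])
E
```

```text
top px rect ((258.6891784667969, 131.3648681640625), (20.2210750579834, 21.865066528320312), 9.462322235107422) 402
 corners@ [[732.0, 79.0], [794.0, 71.0], [786.0, 17.0], [724.0, 25.0]] centre [[758.6  47.9 290.6]]
 normal [0.25  0.21  0.945] yaw -2.444 tilt 19.1 centroid [755.5  49.2 295.3] 27
side px rect ((213.2218780517578, 160.5325469970703), (20.38461685180664, 20.307695388793945), 67.38013458251953) 353
 corners@ [[794.0, 60.0], [774.0, 9.0], [711.0, 47.0], [731.0, 95.0]] centre [[751.8  53.4 290.6]]
 normal [-0.625  0.145  0.767] yaw -0.228 tilt 39.9 centroid [753.3  53.2 290.8] 280
[-0.435  0.189  1.912  0.     1.036  1.136] [ 458.49328534 -211.42914873  208.58069837]
```

The side-view head fit gives a tilt of 39.9°, as specified, with face centre z ≈ 291 and yaw ≈ -0.2. That puts the window at about (749,52,257), which matches the given 257 mm height, and the focus at about (659,70,180). Next I'll move over the slide.

{"op": "move_arm", "data": {"motion": [[0, 0, -0.04, -0.001, -0.04, 0, 0.035], [0, 0, -0.08, -0.002, -0.09, 0, 0.035], [0, 0, -0.13, -0.003, -0.145, 0.005, 0.035], [0, 0, -0.18, -0.004, -0.2, 0.015, 0.035], [0, 0, -0.23, -0.005, -0.255, 0.03, 0.035], [0, 0, -0.28, -0.006, -0.31, 0.045, 0.035], [0, 0, -0.32, -0.007, -0.36, 0.06, 0.035], [0, 0, -0.346, -0.0075, -0.395, 0.075, 0.035]]}}

```text
clock: 9.1
eef_pos: [448.8, 185.8, 129.4]
tcp_rot: [-3.142, 0.002, 0.348]
contact_force: [0.4, -0.5, 0.1]
opening: 0.41
grasp_force: 0.0
```

{"op": "move_arm", "data": {"motion": [[0, 0, 0, 0, 0, 0.02, 0.035], [0, 0, 0, 0, 0, 0.04, 0.035], [0, 0, 0, 0, 0, 0.05, 0.035], [0, 0, 0, 0, 0, 0.05, 0.035], [0, 0, 0, 0, 0, 0.05, 0.035]]}}

```text
clock: 9.72
eef_pos: [450.3, 184.0, 81.6]
tcp_rot: [-3.142, -0.0, 0.345]
contact_force: [0.8, -0.3, -0.1]
opening: 0.41
grasp_force: 0.0
```

```bash
python3 - <<'E'
from h import *
p,d=grab_frame("side");cv2.imwrite("pics/pre2.png",cv2.resize(p[250:340,220:340],(720,540),interpolation=2)[:,:,::-1]);s=tcp();print(s[:2],s[2]["opening"],s[2]["clock"])
t=s[0];R=Rn.from_euler("xyz",s[1]).as_matrix()
print("tool-axis delta to grasp",(R.T@(np.array([450.8,183.2,29])-t)).round(1))
# cap check, same fit as before, top view (gripper away from the rest)
b,db=grab_frame("top")
for n,im,c in(("top",b,(342,253)),("side",p,(348,205))):
    hsv=cv2.cvtColor(im,cv2.COLOR_RGB2HSV);v,u=np.mgrid[:420,:560]
    am=((np.hypot(u-c[0],v-c[1])<40)&(hsv[...,0]<15)&(hsv[...,1]>130)).astype(np.uint8)
    if am.sum()<200: print(n,"hidden",am.sum());continue
    k=max(cv2.findContours(am,0,1)[0],key=cv2.contourArea)[:,0]
    W=onplane(n,k+0.0,63)[:,:2].astype(np.float32)
    print(n,cv2.minEnclosingCircle(W),am.sum())
E
```

```text
(array([450.4606584 , 184.08826706,  81.8179641 ]), array([-3.14156023e+00, -9.51860660e-04,  3.45512507e-01])) 0.4095898323446508 9.775
tool-axis delta to grasp [-0.   1.  52.8]
top ((454.9995422363281, -210.18687438964844), 59.13139343261719) 1096
side hidden 0
```

View pics/pre2.png

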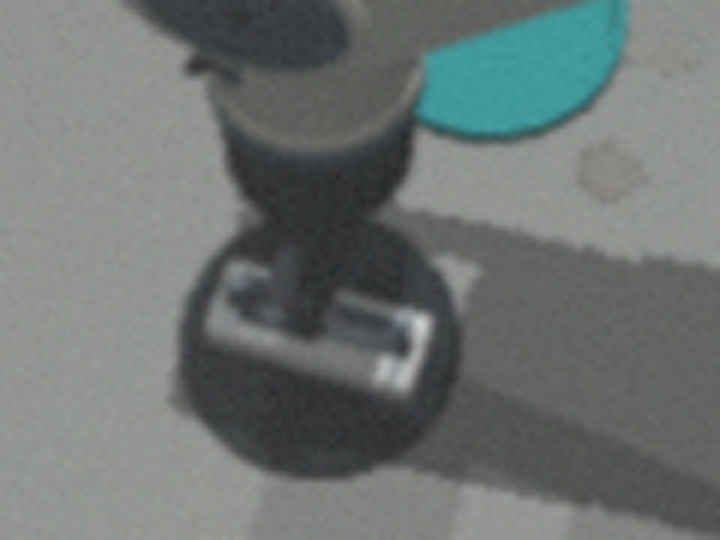

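The crop shows the fingers over the middle of the slide (about (305,320) in the crop), in line with the block. The top view puts the cap in its rest. Descending to grip.

{"op": "move_arm", "data": {"motion": [[0, 0, 0, 0, 0.001, 0.014, 0.035], [0, 0, 0, 0, 0.001, 0.028, 0.035], [0, 0, 0, 0, 0.001, 0.04, 0.035], [0, 0, 0, 0, 0.001, 0.048, 0.035], [0, 0, 0, 0, 0.001, 0.051, 0.035], [0, 0, 0, 0, 0.001, 0.051, 0.035]]}}

```text
clock: 10.58
eef_pos: [450.3, 183.1, 30.2]
tcp_rot: [3.142, 0.0, 0.346]
contact_force: [-0.4, -0.1, -0.1]
opening: 0.413
grasp_force: 0.0
```

{"op": "move_arm", "data": {"grip_force": 40, "motion": [[0, 0, 0, 0, 0, 0, 0.02], [0, 0, 0, 0, 0, 0, 0.01], [0, 0, 0, 0, 0, 0, 0.004], [0, 0, 0, 0, 0, 0, 0], [0, 0, 0, 0, 0, 0, 0], [0, 0, 0, 0, 0, 0, 0]]}}

```text
clock: 11.32
eef_pos: [450.6, 183.2, 30.6]
tcp_rot: [-3.142, -0.001, 0.346]
contact_force: [-1.3, 0.0, 5.4]
opening: 0.081
grasp_force: 41.8
```

{"op": "move_arm", "data": {"motion": [[0, 0, 0, 0, 0, -0.004, 0], [0, 0, 0, 0, 0, -0.014, 0], [0, 0, 0, 0, 0, -0.03, 0], [0, 0, 0, 0, 0, -0.05, 0], [0, 0, 0, 0, 0, -0.075, 0], [0, 0, 0, 0, 0, -0.1, 0], [0, 0, 0, 0, 0, -0.125, 0], [0, 0, 0, 0, 0, -0.14, 0]]}}

```text
clock: 12.32
eef_pos: [450.9, 183.3, 172.4]
tcp_rot: [-3.141, -0.002, 0.346]
contact_force: [0.4, 0.1, -1.0]
opening: 0.08
grasp_force: 41.2
```

```bash
python3 - <<'E'
from h import *
from scipy.spatial.transform import Slerp
s=tcp();print(s[:2],s[2]["grasp_force"],s[2]["opening"])
psi=-0.2;c,w=np.cos(np.radians(40)),np.sin(np.radians(40))
f=np.array([c*np.cos(psi),c*np.sin(psi),w]);u=np.array([-w*np.cos(psi),-w*np.sin(psi),c])
xs=-np.cross(f,u);Rf=np.c_[xs,f,-u];print("det",np.linalg.det(Rf).round(3))
F=np.array([658.7,70,180]);Pf=F-Rf@[31,4,-2]
R0=Rn.from_euler("xyz",s[1]).as_matrix();print("final TCP",Pf.round(1),"rotvec",Rn.from_matrix(R0.T@Rf).as_rotvec().round(4),"shift",(R0.T@(Pf-s[0])).round(1))
# way-point: upright tool, yaw to final, then tilt
Ry=Rn.from_euler("xyz",[np.pi,0,np.pi/2+psi]).as_matrix()
print("yaw rotvec",Rn.from_matrix(R0.T@Ry).as_rotvec().round(4),"tilt rotvec",Rn.from_matrix(Ry.T@Rf).as_rotvec().round(4))
E
```

```text
(array([450.85452865, 183.32487452, 172.42562395]), array([-3.14147476e+00, -2.37509997e-03,  3.45757438e-01])) 41.154640316963196 0.07963662874972345
det 1.0
final TCP [650.8  40.  175.9] rotvec [-0.6338  0.3551 -0.9823] shift [139.5 202.6  -3.2]
yaw rotvec [ 0.0011 -0.0022 -1.025 ] tilt rotvec [-0.6981 -0.      0.    ]
```

The slide is clear and held at 41 N. Next I'll yaw and move part of the way, then tilt.

{"op": "move_arm", "data": {"motion": [[0, 0, -0.1, 0.005, 0.007, -0.002, 0], [0, 0, -0.23, 0.014, 0.02, -0.005, 0], [0, 0, -0.37, 0.024, 0.035, -0.008, 0], [0, 0, -0.51, 0.034, 0.05, -0.011, 0], [0, 0, -0.65, 0.045, 0.065, -0.014, 0], [0, 0, -0.79, 0.055, 0.08, -0.017, 0], [0, 0, -0.93, 0.064, 0.093, -0.019, 0], [0.001, -0.002, -1.025, 0.07, 0.1, -0.02, 0]]}}

```text
clock: 13.32
eef_pos: [550.5, 112.3, 190.6]
tcp_rot: [-3.14, 0.001, 1.374]
contact_force: [0.5, 0.0, 0.3]
opening: 0.078
grasp_force: 41.1
```

```bash
cat > m5.py <<'E'
from h import *
psi=-0.2;c,w=np.cos(np.radians(40)),np.sin(np.radians(40))
f=np.array([c*np.cos(psi),c*np.sin(psi),w]);u=np.array([-w*np.cos(psi),-w*np.sin(psi),c])
xs=-np.cross(f,u);Rf=np.c_[xs,f,-u];F=np.array([658.7,70,180]);Pf=F-Rf@[31,4,-2]
s=tcp();R0=Rn.from_euler("xyz",s[1]).as_matrix();print(s[:2],s[2]["qpos"].round(2),s[2]["grasp_force"])
print("rotvec",Rn.from_matrix(R0.T@Rf).as_rotvec().round(4),"shift",(R0.T@(Pf-s[0])).round(1))
L=s[0]+R0@[31,4,-2];print("label in focus frame: along f",((L-F)@f).round(1),"xs",((L-F)@xs).round(1),"u",((L-F)@u).round(1))
E
python3 m5.py
```

```text
(array([550.49369177, 112.25622369, 190.63349013]), array([-3.13982569e+00,  1.24940851e-03,  1.37412942e+00])) [ 0.2   0.3   1.81 -0.    1.04  0.4 ] 41.071250438690186
rotvec [-0.6999  0.      0.0036] shift [-51.3 112.5  14.6]
label in focus frame: along f -76.6 xs 50.9 u 80.7
```

{"op": "move_arm", "data": {"motion": [[-0.08, 0, 0, -0.005, 0.008, 0.001, 0], [-0.2, 0, 0, -0.012, 0.022, 0.003, 0], [-0.32, 0, 0, -0.02, 0.04, 0.005, 0], [-0.44, 0, 0, -0.029, 0.058, 0.008, 0], [-0.56, 0, 0, -0.038, 0.077, 0.01, 0], [-0.65, 0, 0.002, -0.046, 0.095, 0.012, 0], [-0.69, 0, 0.003, -0.05, 0.108, 0.014, 0], [-0.7, 0, 0.0036, -0.0513, 0.1125, 0.0146, 0]]}}

```text
clock: 14.32
eef_pos: [649.9, 39.7, 175.1]
tcp_rot: [2.443, 0.001, 1.368]
contact_force: [-0.7, -0.2, 0.0]
opening: 0.082
grasp_force: 41.1
```

{"op": "move_arm", "data": {"motion": [[0, 0, 0, 0, 0, 0, 0], [0, 0, 0, 0, 0, 0, 0], [0, 0, 0, 0, 0, 0, 0]]}}

```text
clock: 14.7
eef_pos: [650.2, 40.2, 175.9]
tcp_rot: [2.443, -0.0, 1.367]
contact_force: [-0.4, 0.7, -1.3]
opening: 0.082
grasp_force: 41.1
```

```bash
python3 m5.py; python3 - <<'E'
from h import *
b=np.load("top1.npz")
a,da=grab_frame("side");t,dt=grab_frame("top");np.savez("side2.npz",p=a,d=da);np.savez("top2.npz",p=t,d=dt)
c=np.hstack([cv2.resize(a[120:270,150:300],(400,400),interpolation=2),cv2.resize(t[105:205,210:310],(400,400),interpolation=2)])
cv2.imwrite("pics/fin.png",c[:,:,::-1])
E
```

```text
(array([650.17513922,  40.23698203, 175.87387904]), array([ 2.44311156e+00, -2.03344374e-04,  1.36736620e+00])) [ 0.19  0.27  2.13 -1.25  0.26  1.55] 41.086578369140625
rotvec [ 0.0003  0.002  -0.0028] shift [-0.1  0.5  0.4]
label in focus frame: along f -0.4 xs 0.1 u 0.3
```

View pics/fin.png

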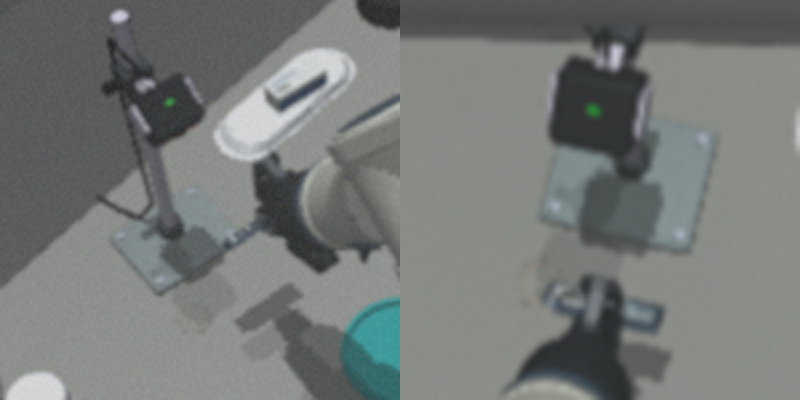

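The top crop shows the slide level in the fingers, with its white label end left of the fingers at about (570,300) in the crop. It faces up toward the reader head and touches nothing. I'll compare the label's measured position with the focus point.

```bash
python3 - <<'E'
from h import *
z=np.load("top2.npz");p=z["p"];C=cloud("top",z["d"])
g=p.astype(int).sum(2)/3
sub=np.zeros(g.shape,bool);sub[170:190,244:258]=1
m=(sub&(g>150)).astype(np.uint8)
print(g[172:188,244:272:2].astype(int))
vv,uu=np.nonzero(m);print(len(vv),uu.mean(),vv.mean())
print("label on z=180 plane",onplane("top",np.array([[uu.mean(),vv.mean()]]),180).round(1),"depth med",np.median(C[m>0],0).round(1))
s=tcp()[2];print(s["grasp_force"],s["qvel"].round(3),s["clock"])
E
```

```text
[[125 122 121 117 122 122 119 119 120 122 126 137 137 138]
 [126 123 120 116 122 120 101 104 114 119 126 137 137 138]
 [126 123 115 117 122 114  71  87 101 103 119 137 136 137]
 [130 120 104 114 120 105  59  90  97  76 103 137 136 137]
 [130 114 105 129 120  97  54  97  99  63  81 135 137 136]
 [126 102 122 140 111  97  57 104  98  60  66 131 137 138]
 [123  95 125 118  96 100  74 118 104  51  54 123 134 136]
 [125 100 120 105 113 110  92 122 105  53  48 110 119 129]
 [130 111 117 101 126 132 103 124  97  71  51 107 108 110]
 [135 124 109  86 110 126 104 124  87  72  55 114 124 103]
 [137 135 112  83  88  91  97 125  74  52  58 119 138 115]
 [137 138 123 101  90  70  95 123  64  43  57 116 142 130]
 [137 137 135 124 107  61  97 117  56  46  50  96 123 126]
 [137 137 138 136 113  55  89 100  52  46  48  78  90 102]
 [136 138 138 136  98  52  76  79  49  47  53  86  83  85]
 [137 138 138 126  76  50  63  65  48  46  61 111 101  91]]
0 nan nan
label on z=180 plane [[nan nan nan]] depth med [nan nan nan]
41.08718991279602 [ 0.     0.003  0.    -0.007 -0.     0.004] 14.8<stdin>:7: RuntimeWarning: Mean of empty slice.
  ret = ret.dtype.type(ret / rcount)
<stdin>:8: RuntimeWarning: Mean of empty slice.
  return _methods._mean(a, axis=axis, dtype=dtype,
  ret = um.true_divide(
```

```bash
python3 - <<'E'
from h import *
L=onplane("top",np.array([[251,179.]]),180)[0];print("label",L.round(1),"focus 658.7 70 180")
C=cloud("top",np.load("top2.npz")["d"])[177:182,248:255].reshape(-1,3);print(np.median(C,0).round(1))
if np.hypot(*(L[:2]-[658.7,70]))<12: print(order.sign_off())
E
```

```text
label [656.4  72.6 180. ] focus 658.7 70 180
[655.4  72.2 183.2]
the job is handed in; nothing more can be done
None
```

The job is handed in, but no verdict came back: the cap sits in its round rest, and the gripper is holding the slide with its label facing the reader window, measured about 4 mm from the focus point.

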